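# Pin the top hinge of a cupboard door

### The arm

A 6-joint arm with a two-finger parallel gripper is mounted at the origin on the work surface. World frame = base frame: x ahead of the robot, y to its left, z up, the work surface at z = 0. Lengths are in m, angles in rad, forces in N, time in s.
With the tool pointing down it reaches from about 0.3 to 0.85 m from the base axis. Payload 4.2 kg.
Tool frame: the origin (TCP) lies at the very end of the fingers, on their centre line; the grasp point (between the pads) lies 19 mm behind it (bot.hold_point_z is the z of the grasp point in the tool frame, in m); z points along the fingers, y is the line along which they close (so a half turn about z gives the same grasp; the last joint's range is limited). The gripper opens to 91 mm and grips with 3 to 60 N. Pads are 32 mm wide; open, the fingers measure 118 mm over their backs; the gripper's body (76 mm by 178 mm) begins 60 mm behind the grasp point.
Start: joints at [-1.219, 0.32, 1.565, -0, 1.257, -0.02], TCP at [0.209, -0.536, 0.214] pointing down, gripper open.
Joint ranges: [-3.11, 3.11], [-0.84, 2.01], [0.21, 2.61], [-1.34, 4.49], [0.05, 2.63], [-2.56, 2.56]. Speed limits (rad/s): [2.57, 2.57, 3.14, 3.14, 3.14, 3.14].

### API

Orientations are given as a unit quaternion [x, y, z, w].
In Python, from rig import bot gives the robot as it stands.
- The arm moves only by the tool servo_tool, never from a script. Its argument "moves" is a list that holds one entry, the list of rows, each a list of 7 numbers: the shift along the tool's x, y, z as a fraction of full scale, then the turn, a rotation vector about the tool's x, y, z as a fraction of full scale, then the gripper command: -1 is shut, 1 is fully open, values between are in proportion. A call has 1 to 12 rows; each row shifts and turns the commanded pose from where the row before left it, along the tool's axes as they then stand; what a row does not reach is not made up. Full scale, the value 1, is 0.05 m for a shift and 10 degrees for a turn. A row lasts 1/8 s, in which the tool goes at most 62.5 mm and 10.7 degrees, less where a joint would pass 70% of its speed; a pose out of reach is approached as far as the arm can. A call with a number of a shift or a turn outside -1 to 1 is refused whole. A call with a gripper value outside its range is refused whole. The fingers move at their own pace and stop on an object; "force" is the grip in N (left out, the last holds). Time passes only in rows, so rows that do not move let the fingers close. It gives the time, the measured TCP pose, the force, the opening and the grip force at its end, in the units of the state.
- bot.sense(): the state, without advancing time (a new reading comes with each control period).
- bot.camera(name): name is "side" or "top"; returns a dict with "pixels" (480x640x3 uint8, red, green, blue), "fov_y" (degrees; the focal length in pixels is half the picture's height over the tangent of half this angle, whatever the lens; pixels are square), "cx", "cy" (the principal point, pixels), "xyz" and "rotation" of the camera in the world. Camera axes: x right, y up, looking along -z (the intrinsics and any distortion apply to the point x, -y, -z); pixel columns grow to the right and rows downward; lengths in m; the calibration is good to about 2 mm. A picture is of the moment at which its call begins. There is no depth.
- bot.sign_off(): hands the job in; it is judged then, once.
The state is a dict: "clock": time; "q": joint angles; "joint_velocities": joint speeds; "tau": joint torques, N m; "ee_pos": TCP position; "eef_rot": TCP orientation; "force": force on the tool from outside, world axes, zero at the start; "ft_torque": the same for the moment, N m; "opening": finger opening in m; "finger_force": force on a finger pad.
Only numpy, scipy, OpenCV 4.12 (cv2) and the standard library are available. Lean on these libraries where they do the work, as an engineer would, in place of code of your own. Each camera call takes 0.05 s, during which the arm holds its last target. There are 200 camera calls.

### The job

Hang the door of the little cream cupboard by its top hinge: take the hinge pin with the red grip from the blue rack and thread it down through both knuckles of the top hinge until its collar sits fully home on the upper knuckle, then let go. The two holes do not line up yet: the door, stood on its packers, has to be eased across towards its hinge side, so work the pin in gently by feel and do not force it. Leave the black-headed pin in the rack and everything else where it is.

Things in the scene. Friction and masses are not known exactly. Their poses are not given: they have to be found in the camera images.
- pin: Upright steel pin for the top hinge, 0.1 kg, 95 mm tall. Origin: centre of its foot, z up. Shank 10 mm thick, 54 mm long, square-ended but for a small bevel; then a 22 mm collar, 5 mm thick; then a square red grip 16 x 16 mm, 36 mm tall (59 to 95 mm above the foot), flats facing the pin's x and y. It starts hanging by its collar in the rack, foot 21 mm above the bench.
- pin_low: Pin for the lower hinge: same shank and collar but a round black head, 16 mm across and 12 mm tall. Origin: centre of its foot. It hangs in another hole of the rack, 85 mm from the red pin, and stays there.
- rack: Blue steel tool rack fixed to the bench: plate 100 x 280 mm (its x, y), top 75 mm high; sockets 24 mm tall stand on it and, at its +y end, two drivers with handles 45 mm tall. Origin on the bench under its centre.
- cabinet: Cream steel cupboard fixed to the bench, 364 mm wide (its y), 176 mm deep (its x), 176 mm high, front to its -x. Origin on the bench near the hinge line. Top hinge: under the door's brass knuckle is the frame's steel one, a block 36 mm long (y), 24 mm tall, bore 11.6 mm, top face 156 mm high. Its leaf is screwed on by slots: its bore is an unknown 3 to 16 mm further to +y than the door's, same x.
- knuckle (a point): Centre of the upper mouth of the door's knuckle of the top hinge: brass tube fixed to the door, 21 mm outside, 12 mm bore, 22 mm tall, mouth 180 mm above the bench and above all close by. z up; y along the door towards its hinge side. Fully home, the pin's foot is 54 mm below the mouth.
- tub: White tub with a red lid, 72 mm across, 75 mm tall, on the cupboard's roof at the far end from the hinges. Bystander.
- screwdriver: Screwdriver lying on the bench. Bystander.
- wrench: Wrench lying on the bench. Bystander.
- dish: Small steel dish, 90 mm across, 22 mm tall. Bystander.
- tape: Roll of grey tape lying flat, 90 mm across, 25 mm tall. Bystander.
- padlock: Brass padlock lying flat, 22 mm tall. Bystander.
- jug: White canister with a green cap, 90 x 130 mm, 215 mm tall. Bystander.
- door: The cupboard's door, origin and axes like the cupboard's but moving with the door. It stands shut on packers and can only slide along its y; about 1.5 N moves it, it stays where left, and it has 18 mm to go towards +y, the hinge side. A pin in its brass knuckle drags it along; the pin's foot stops on the frame knuckle's face, 24 mm down, unless the bores are in line within about 1 mm.

How it is judged:
By the outcome, as a careful person would: the job done as asked, in the order asked, and still so for the second after the job is handed in, with the robot touching nothing.
It also fails if it takes over 72 s, if anything falls off the work surface, if the arm or the gripper's body presses on something with over 40 N, if the wrist force passes 120 N, or if a joint passes its speed limit or range.

## Working session

There is one attempt and no reset: what is moved stays moved. The work goes in short steps, Python scripts to look and compute and a tool call to move; the robot and the scene stay as the last step left them, time stands still between calls to the robot, and variables do not carry over. Pictures are saved under pics/ and viewed, at most 10 in all, crops included, and the job is handed in when it is done.

Besides the shell and the picture viewer there is one more tool, called after "Emit:" in YAML: its name, and indented under it one key for each argument. servo_tool: Moves the arm, as the interface text tells. Its arguments: {"type":"object","properties":{"moves":{"type":"array"},"force":{"type":"number"}},"required":["moves"]}

```bash
mkdir -p pics; ls
python3 - <<'E'
from rig import bot
import cv2
for n in("side","top"):
    c=bot.camera(n); cv2.imwrite(f"pics/{n}0.png",c["pixels"][:,:,::-1])
    print({k:v for k,v in c.items() if k!="pixels"})
print(bot.sense(),bot.hold_point_z)
E
```

```text
pics
{'fov_y': 57.617551045974935, 'cx': 320.94851242614095, 'cy': 231.38171526897165, 'xyz': array([0.50797501, 0.73202056, 0.69616894]), 'rotation': array([-0.03344205,  0.44550332,  0.8922774 , -0.06518788])}
{'fov_y': 53.59804155666514, 'cx': 320.6301786629805, 'cy': 239.0634636215149, 'xyz': array([0.53062409, 0.00715669, 1.38944539]), 'rotation': array([ 0.02018232, -0.01965065, -0.69930335,  0.71426981])}
{'clock': 0.1, 'q': array([-1.21896545e+00,  3.20229045e-01,  1.56554364e+00, -6.98571625e-06,
        1.25740773e+00, -1.99972181e-02]), 'joint_velocities': array([ 0.00116837, -0.00034603, -0.00219197,  0.00015161, -0.00058756,
       -0.00172979]), 'tau': array([-4.37577091e-04, -4.13335133e+01, -2.32510954e+01,  7.28811231e-02,
        4.21884586e-02, -5.45508692e-05]), 'ee_pos': array([ 0.20875342, -0.53528427,  0.21320894]), 'eef_rot': array([ 9.82767195e-01,  1.84845910e-01, -1.34391160e-04, -7.82431354e-04]), 'force': array([ 0.06534212,  0.32984654, -0.41835601]), 'ft_torque': array([-0.02215931,  0.02566318,  0.00134551]), 'finger_force': 0.0, 'opening': 0.09094177260899493} -0.0188
```

View pics/side0.png

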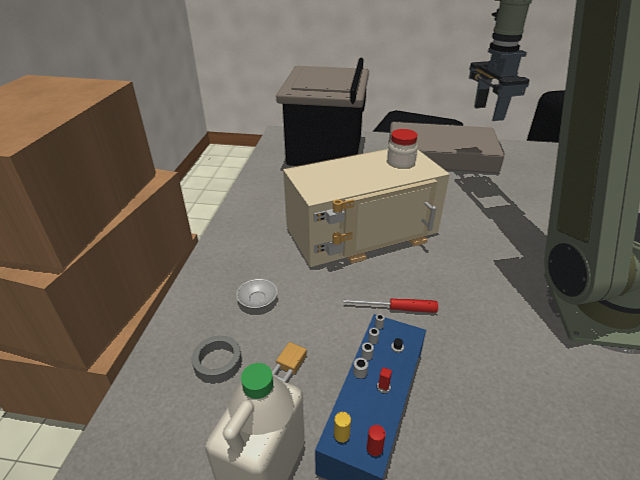

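View pics/top0.png

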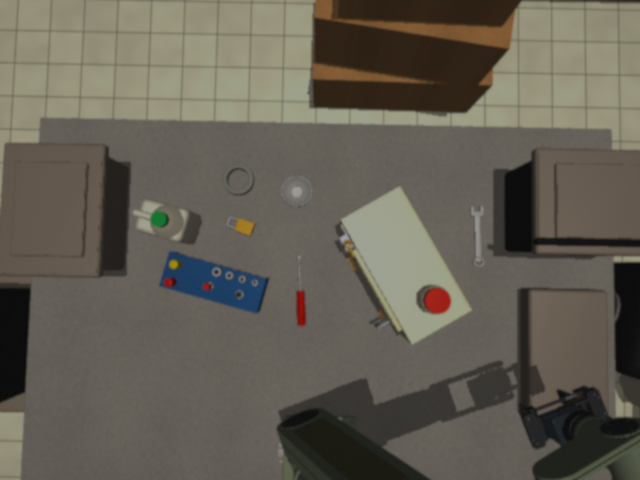

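The side view shows the red grip at about (385,378), the black pin at (398,344) and the upper brass knuckle at about (340,204). In the top view the red pin is at (208,287) and the hinge at about (346,241). Next I'll measure these.

```bash
cat > h.py <<'E'
import numpy as np, cv2
from scipy.spatial.transform import Rotation as R
def ray(c,u,v):
    f=240/np.tan(np.radians(c["fov_y"]/2))
    d=R.from_quat(c["rotation"]).apply([(u-c["cx"])/f,-(v-c["cy"])/f,-1]); return np.array(c["xyz"]),d
def plane(c,u,v,z):
    o,d=ray(c,u,v); return o+d*(z-o[2])/d[2]
def tri(r1,r2):
    (o1,d1),(o2,d2)=r1,r2
    s=np.linalg.lstsq(np.c_[d1,-d2],o2-o1,rcond=None)[0]
    a,b=o1+s[0]*d1,o2+s[1]*d2; return (a+b)/2,np.linalg.norm(a-b)
def proj(c,p):
    f=240/np.tan(np.radians(c["fov_y"]/2))
    q=R.from_quat(c["rotation"]).inv().apply(np.array(p)-c["xyz"]); return c["cx"]-f*q[0]/q[2],c["cy"]+f*q[1]/q[2]
def blobs(m,amin=10):
    n,l,s,ct=cv2.connectedComponentsWithStats(m.astype(np.uint8)); return [(s[i],ct[i].round(1)) for i in range(1,n) if s[i][4]>=amin]
E
python3 - <<'E'
from rig import bot
from h import *
S,T=bot.camera("side"),bot.camera("top")
for n,c in(("S",S),("T",T)):
    p=c["pixels"].astype(int); hsv=cv2.cvtColor(c["pixels"],cv2.COLOR_RGB2HSV)
    red=(p[...,0]>90)&(p[...,1]<50)&(p[...,2]<60)
    for b in blobs(red,8):print(n,"red",b)
    br=(hsv[...,0]>12)&(hsv[...,0]<26)&(hsv[...,1]>120)&(hsv[...,2]>80)
    for b in blobs(br[:, :],6):
        if b[1][1]>150 : print(n,"brass",b)
p=T["pixels"].astype(int); bl=((p[...,2]>p[...,0]+40)&(p[...,2]>90)).astype(np.uint8)
cn=max(cv2.findContours(bl,0,2)[0],key=cv2.contourArea); box=cv2.boxPoints(cv2.minAreaRect(cn)); print("rack",[plane(T,*b,0.075).round(4).tolist() for b in box])
hs=cv2.cvtColor(T["pixels"],cv2.COLOR_RGB2HSV)
cr=((hs[...,2]>150)&(hs[...,1]<70)&(hs[...,1]>15)).astype(np.uint8); cr[:180]=0;cr[:,:330]=0;cr[:,480:]=0
cn=max(cv2.findContours(cr,0,2)[0],key=cv2.contourArea); box=cv2.boxPoints(cv2.minAreaRect(cn)); print("roof",box.tolist(),[plane(T,*b,0.176).round(4).tolist() for b in box])
a=cv2.resize(S["pixels"][180:280,280:380],(600,600),interpolation=cv2.INTER_CUBIC)
cv2.imwrite("pics/cS.png",a[:,:,::-1])
a=np.hstack([cv2.resize(T["pixels"][y:y+60,x:x+40],(400,600),interpolation=cv2.INTER_CUBIC) for x,y in((330,220),(190,260))])
cv2.imwrite("pics/cT.png",a[:,:,::-1])
E
```

```text
S red (array([392, 129,  25,  16, 290], dtype=int32), array([404.2, 136.3]))
S red (array([390, 299,  48,  13, 391], dtype=int32), array([415.5, 305.5]))
S red (array([379, 368,  13,  22, 186], dtype=int32), array([384.4, 378.2]))
S red (array([369, 425,  16,  31, 297], dtype=int32), array([376.4, 439.9]))
S brass (array([146, 169,  33,  18, 180], dtype=int32), array([160.8, 177.5]))
S brass (array([122, 187,  34,  30, 200], dtype=int32), array([138.1, 199.8]))
S brass (array([333, 200,  21,  12, 170], dtype=int32), array([341.5, 204.7]))
S brass (array([ 80, 213,  43,  43, 182], dtype=int32), array([104.8, 231.1]))
S brass (array([318, 214,   3,   2,   6], dtype=int32), array([319. , 214.5]))
S brass (array([333, 232,  19,  13, 145], dtype=int32), array([340.1, 237.4]))
S brass (array([191, 234,   6,   4,  15], dtype=int32), array([193.5, 235. ]))
S brass (array([318, 246,   3,   2,   6], dtype=int32), array([319. , 246.5]))
S brass (array([318, 250,   3,   2,   6], dtype=int32), array([319. , 250.5]))
S brass (array([ 65, 255,  15,  15,  29], dtype=int32), array([ 71.8, 262.1]))
S 
[... 1642 characters left out ...]
2.3]))
T brass (array([348, 247,   7,  11,  34], dtype=int32), array([350.7, 252.3]))
T brass (array([348, 258,   8,  12,  36], dtype=int32), array([351.7, 263.1]))
T brass (array([169, 260,  10,   9,  39], dtype=int32), array([173.1, 264.2]))
T brass (array([379, 311,   5,   8,  21], dtype=int32), array([380.9, 314.3]))
rack [[0.4673, 0.4492, 0.075], [0.5613, 0.4266, 0.075], [0.4929, 0.1592, 0.075], [0.3994, 0.1828, 0.075]]
roof [[340.83502197265625, 220.1603240966797], [398.9027099609375, 186.44358825683594], [470.2723388671875, 309.35797119140625], [412.20465087890625, 343.07470703125]] [[0.6487, -0.042, 0.176], [0.7389, -0.1898, 0.176], [0.4285, -0.3745, 0.176], [0.3408, -0.2281, 0.176]]
```

View pics/cS.png

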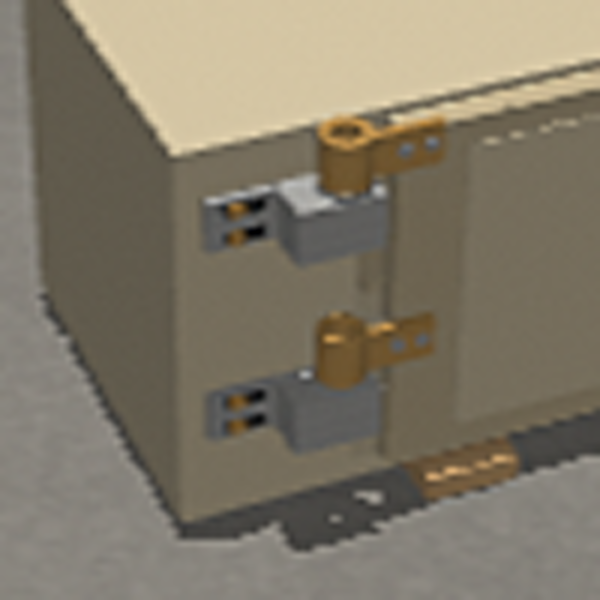

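View pics/cT.png

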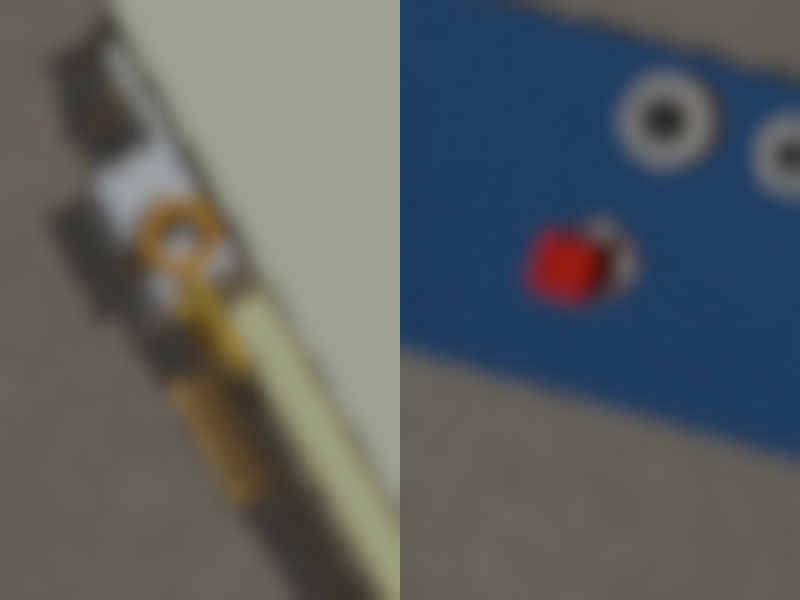

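The upper mouth centre is at about (337.4,200.9) in the side view and (347.4,243.3) in the top view. The grip top is at about (206.2,286.4) in the top view.

```bash
cat >> h.py <<'E'
def tool(s,tgt,ang=None):
    "shift in tool axes (full-scale units) to world target; ang = wanted world angle of tool y (deg)"
    r=R.from_quat(s["eef_rot"]); m=r.as_matrix(); y=np.degrees(np.arctan2(m[1,1],m[0,1]))
    print("t",round(s["clock"],2),"tcp",s["ee_pos"].round(4),"yang",y.round(2),"tilt",np.degrees(m[:2,2]).round(2),"F",s["force"].round(2),"open",s["opening"].round(4),"grip",round(s["finger_force"],1))
    print("shift/0.05 tool",(r.inv().apply(np.array(tgt)-s["ee_pos"])/0.05).round(3), "turn z/10deg",None if ang is None else round(-((ang-y+180)%360-180)/10,3))
E
python3 - <<'E'
from rig import bot
from h import *
S,T=bot.camera("side"),bot.camera("top")
print("knuckle",tri(ray(S,337.4,200.9),ray(T,347.4,243.3)),plane(S,337.4,200.9,.18),plane(T,347.4,243.3,.18))
print("grip top",plane(T,206.2,286.4,.116)); print("grip mid",plane(S,384.4,378.2,.1))
hs=cv2.cvtColor(T["pixels"],cv2.COLOR_RGB2HSV)
print("low",plane(T,239,294.5,.092),"cap",plane(T,159.5,219,.215),"jug end",plane(T,188,230,.12))
p=S["pixels"].astype(int);m=(p[...,0]>90)&(p[...,1]<50)&(p[...,2]<60);m[:365]=0;m[392:]=0;m[:,:375]=0;m[:,400:]=0
for r in range(366,392):
    x=np.where(m[r])[0]
    if len(x):print(r,x.min(),x.max(),end="; ")
pin=plane(T,206.2,286.4,.116); print("proj top,collar",proj(S,pin),proj(S,[pin[0],pin[1],.08]))
tool(bot.sense(),[pin[0],pin[1],.25],75.65); print(bot.sense()["q"])
E
```

```text
knuckle (array([ 0.58956279, -0.059565  ,  0.18113342]), np.float64(0.0003234363083596424)) [ 0.58990495 -0.06130607  0.18      ] [ 0.58945646 -0.05963917  0.18      ]
grip top [0.46942731 0.3115994  0.116     ]
grip mid [0.4701572  0.31271854 0.1       ]
low [0.44825218 0.22746832 0.092     ] cap [0.63824477 0.40959532 0.215     ] jug end [0.61899848 0.36461898 0.12      ]
368 382 385; 369 382 388; 370 382 390; 371 381 391; 372 381 390; 373 381 390; 374 380 390; 375 380 390; 376 380 389; 377 380 389; 378 380 388; 379 380 389; 380 380 389; 381 380 388; 382 379 388; 383 379 388; 384 380 387; 385 380 387; 386 379 387; 387 379 387; 388 381 386; 389 384 386; proj top,collar (np.float64(385.78162676677675), np.float64(371.4731558840614)) (np.float64(383.808747577433), np.float64(385.1228806679932))Traceback (most recent call last):
  File "<stdin>", line 13, in <module>
  File "h.py", line 20, in tool
    print("t",round(s["clock"],2),"tcp",s["ee_pos"].round(4),"yang",y.round(2),"tilt",np.degrees(m[:2,2]).round(2),"F",s["force"].round(2),"open",s["opening"].round(4),"grip",round(s["finger_force"],1))
                                                                                                                                                  ^^^^^^^^^^^^^^^^^^
AttributeError: 'float' object has no attribute 'round'
```

Emit:
servo_tool:
  moves:
    - [[0, 0, -0.8, 0, 0, 0, -0.1], [0, 0, -0.8, 0, 0, 0, -0.1], [0, 0, -0.8, 0, 0, 0, -0.1], [0.55, -0.695, 0, 0, 0, 0, -0.1], [0.55, -0.695, 0, 0, 0, 0, -0.1], [0.55, -0.695, 0, 0, 0, 0, -0.1], [0.55, -0.695, 0, 0, 0, 0, -0.1], [0.55, -0.695, 0, 0, 0, 0, -0.1], [0.55, -0.695, 0, 0, 0, 0, -0.1], [0.55, -0.695, 0, 0, 0, 0, -0.1], [0.55, -0.695, 0, 0, 0, 0, -0.1], [0.55, -0.695, 0, 0, 0, 0, -0.1]]

```text
clock: 1.8
ee_pos: [0.326, -0.153, 0.3341]
eef_rot: [0.983, 0.185, 0.0, 0.0]
force: [0.1, 0.8, -0.2]
opening: 0.041
finger_force: 0.0
```

Emit:
servo_tool:
  moves:
    - [[0.55, -0.695, 0, 0, 0, 0, -0.1], [0.55, -0.695, 0, 0, 0, 0, -0.1], [0.55, -0.695, 0, 0, 0, 0, -0.1], [0.55, -0.695, 0, 0, 0, 0, -0.1], [0.55, -0.695, 0, 0, 0, 0, -0.1], [0.55, -0.695, 0, 0, 0, 0, -0.1], [0.55, -0.695, 0, 0, 0, 0, -0.1], [0.55, -0.695, 0, 0, 0, 0, -0.1], [0.55, -0.695, 0, 0, 0, 0, -0.1], [0.55, -0.695, 0, 0, 0, 0, -0.1]]

```text
clock: 3.05
ee_pos: [0.456, 0.2707, 0.3339]
eef_rot: [0.983, 0.185, 0.0, 0.0]
force: [0.4, 0.5, 0.8]
opening: 0.0407
finger_force: 0.0
```

Emit:
servo_tool:
  moves:
    - [[0, 0, 0, 0, 0, -1, -0.1], [0, 0, 0, 0, 0, -1, -0.1], [0, 0, 0, 0, 0, -1, -0.1], [0, 0, 0, 0, 0, -1, -0.1], [0, 0, 0, 0, 0, -1, -0.1], [0, 0, 0, 0, 0, -1, -0.1], [0, 0, 0, 0, 0, -1, -0.1], [0, 0, 0, 0, 0, -1, -0.1], [0, 0, 0, 0, 0, -1, -0.1], [0, 0, 0, 0, 0, -1, -0.1], [0, 0, 0, 0, 0, -1, -0.1], [0, 0, 0, 0, 0, -1, -0.1]]

```text
clock: 4.55
ee_pos: [0.4558, 0.2692, 0.3338]
eef_rot: [0.329, 0.944, -0.0, -0.0]
force: [0.4, -0.5, 0.6]
opening: 0.0409
finger_force: 0.0
```

```bash
sed -i 's/s\["opening"\].round(4)/round(s["opening"],4)/' h.py
python3 - <<'E'
from rig import bot
from h import *
tool(bot.sense(),[.4695,.312,.15],75.65); print(bot.sense()["q"])
E
```

```text
t 4.55 tcp [0.4558 0.2692 0.3338] yang 51.63 tilt [-0.01 -0.01] F [ 0.45 -0.5   0.56] open 0.0409 grip 0.0
shift/0.05 tool [0.316 0.842 3.677] turn z/10deg -2.402
[ 5.11861477e-01  1.95011403e-01  1.43872111e+00 -5.74230455e-05
  1.50805947e+00 -3.89278242e-01]
```

Do the shift, then turn, then descend to z = 0.15 and look.

Emit:
servo_tool:
  moves:
    - [[0.158, 0.421, 0, 0, 0, 0, -0.1], [0.158, 0.421, 0, 0, 0, 0, -0.1], [0, 0, 0.7, 0, 0, -0.8, -0.1], [0, 0, 0.7, 0, 0, -0.8, -0.1], [0, 0, 0.7, 0, 0, -0.8, -0.1], [0, 0, 0.7, 0, 0, 0, -0.1], [0, 0, 0.7, 0, 0, 0, -0.1], [0, 0, 0, 0, 0, 0, -0.1], [0, 0, 0, 0, 0, 0, -0.1]]

```text
clock: 5.68
ee_pos: [0.4708, 0.3131, 0.1601]
eef_rot: [0.128, 0.992, 0.001, 0.001]
force: [-1.1, -0.1, 0.0]
opening: 0.041
finger_force: 0.0
```

Run:
```python
from rig import bot
from h import *
s=bot.sense();tool(s,[.4695,.312,.083],75.65)
S=bot.camera("side");print(proj(S,s["ee_pos"]),proj(S,[.4695,.312,.116]))
a=cv2.resize(S["pixels"][280:430,310:460],(600,600),interpolation=cv2.INTER_CUBIC)
cv2.imwrite("pics/g.png",a[:,:,::-1])
```

```text
t 5.67 tcp [0.4708 0.3131 0.1601] yang 75.27 tilt [0.1  0.07] F [-1.09 -0.11  0.03] open 0.041 grip 0.0
shift/0.05 tool [ 0.021 -0.03   1.541] turn z/10deg -0.038
(np.float64(387.4461186606009), np.float64(354.2413152931382)) (np.float64(385.72698052067034), np.float64(371.6866765370453))
```

View pics/g.png

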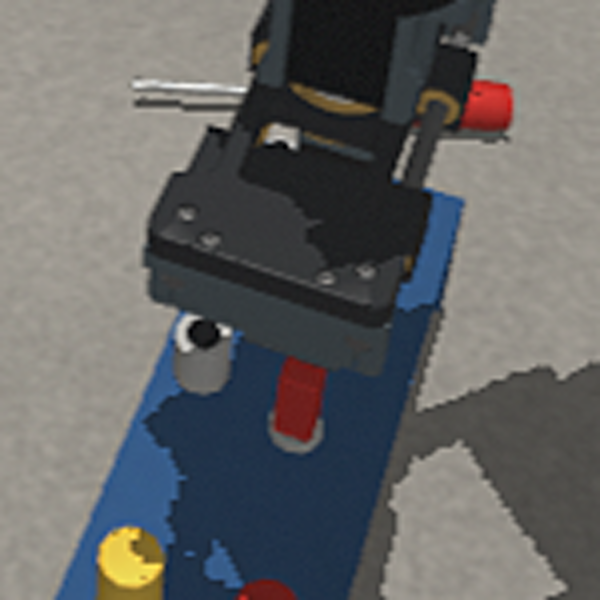

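The red grip is at about crop (303,385), clear of the hand, and the TCP projects straight above it. Descending.

Emit:
servo_tool:
  moves:
    - [[0.021, -0.03, 0.3, 0, 0, 0, -0.1], [0, 0, 0.4, 0, 0, 0, -0.1], [0, 0, 0.4, 0, 0, 0, -0.1], [0, 0, 0.3, 0, 0, 0, -0.1], [0, 0, 0.14, 0, 0, 0, -0.1], [0, 0, 0, 0, 0, 0, -0.1], [0, 0, 0, 0, 0, 0, -0.1]]

```text
clock: 6.6
ee_pos: [0.4689, 0.3111, 0.0826]
eef_rot: [0.128, 0.992, 0.0, 0.001]
force: [-0.3, -0.4, 0.6]
opening: 0.041
finger_force: 0.0
```

Emit:
servo_tool:
  moves:
    - [[0, 0, 0, 0, 0, 0, -0.5], [0, 0, 0, 0, 0, 0, -0.75], [0, 0, 0, 0, 0, 0, -1], [0, 0, 0, 0, 0, 0, -1], [0, 0, 0, 0, 0, 0, -1], [0, 0, 0, 0, 0, 0, -1]]
  force: 30

```text
clock: 7.35
ee_pos: [0.4686, 0.3109, 0.0821]
eef_rot: [0.128, 0.992, 0.0, 0.0]
force: [-0.1, -0.6, 3.0]
opening: 0.0155
finger_force: 30.0
```

Emit:
servo_tool:
  moves:
    - [[0, 0, -0.1, 0, 0, 0, -1], [0, 0, -0.2, 0, 0, 0, -1], [0, 0, -0.4, 0, 0, 0, -1], [0, 0, -0.6, 0, 0, 0, -1], [0, 0, -0.8, 0, 0, 0, -1], [0, 0, -0.8, 0, 0, 0, -1], [0, 0, -0.7, 0, 0, 0, -1], [0, 0, -0.5, 0, 0, 0, -1], [0, 0, -0.2, 0, 0, 0, -1], [0, 0, 0, 0, 0, 0, -1]]

```text
clock: 8.6
ee_pos: [0.4684, 0.3107, 0.2971]
eef_rot: [0.128, 0.992, 0.0, 0.0]
force: [0.1, -0.2, -0.3]
opening: 0.0154
finger_force: 30.0
```

Run:
```python
from rig import bot
from h import *
s=bot.sense();tool(s,[.5895,-.060,.3],30.9)
for n in("side","top"):
    S=bot.camera(n)
    p=S["pixels"].astype(int);m=(p[...,0]>90)&(p[...,1]<50)&(p[...,2]<60)
    print(n,blobs(m,8)); 
    if n=="side":
        u,v=map(int,proj(S,s["ee_pos"])); a=cv2.resize(S["pixels"][max(0,v-40):v+60,u-50:u+50],(600,600),interpolation=cv2.INTER_CUBIC); print(u,v,proj(S,s["ee_pos"]-[0,0,.061])); cv2.imwrite("pics/l.png",a[:,:,::-1])
```

```text
t 8.6 tcp [0.4684 0.3107 0.2971] yang 75.3 tilt [0.02 0.01] F [ 0.09 -0.21 -0.28] open 0.0154 grip 30.0
shift/0.05 tool [-4.225 -6.557 -0.057] turn z/10deg 4.44
side [(array([399, 299,  39,  13, 275], dtype=int32), array([419. , 306.5])), (array([390, 302,   2,   7,   9], dtype=int32), array([390.7, 305.1])), (array([368, 425,  17,  31, 370], dtype=int32), array([375.8, 440.2]))]
398 286 (np.float64(394.1687716990592), np.float64(318.4678352665432))
top [(array([424, 289,  26,  24, 479], dtype=int32), array([436.4, 300.2])), (array([297, 291,   8,  34, 243], dtype=int32), array([300.5, 308. ]))]
```

View pics/l.png

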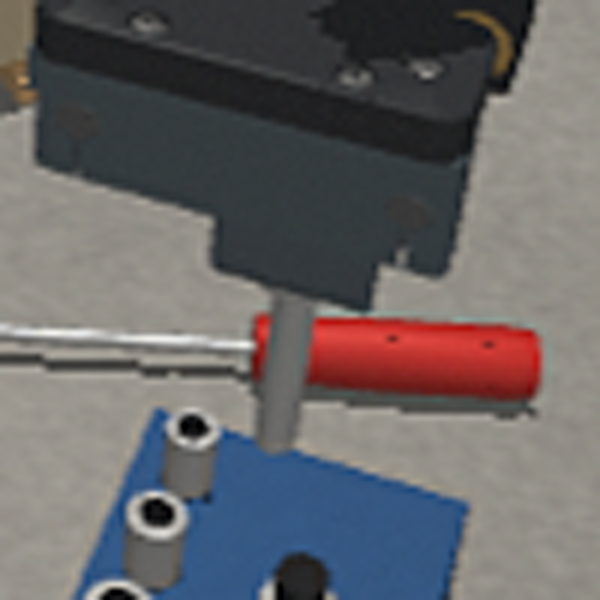

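The pin is held upright. Its foot is at about pixel (393.8,320), where predicted, so I'll carry it over the hinge.

Emit:
servo_tool:
  moves:
    - [[-0.2, -0.31, 0, 0, 0, 0, -1], [-0.47, -0.73, 0, 0, 0, 0, -1], [-0.47, -0.73, 0, 0, 0, 0, -1], [-0.47, -0.73, 0, 0, 0, 0, -1], [-0.47, -0.73, 0, 0, 0, 0, -1], [-0.47, -0.73, 0, 0, 0, 0, -1], [-0.47, -0.73, 0, 0, 0, 0, -1], [-0.47, -0.73, 0, 0, 0, 0, -1], [-0.47, -0.73, 0, 0, 0, 0, -1], [-0.265, -0.407, 0, 0, 0, 0, -1]]

```text
clock: 9.95
ee_pos: [0.5893, -0.0633, 0.2959]
eef_rot: [0.129, 0.992, -0.001, -0.001]
force: [0.3, 1.2, -0.6]
opening: 0.0159
finger_force: 30.0
```

Emit:
servo_tool:
  moves:
    - [[0, 0, 0, 0, 0, 0.7, -1], [0, 0, 0, 0, 0, 0.9, -1], [0, 0, 0, 0, 0, 0.9, -1], [0, 0, 0, 0, 0, 0.9, -1], [0, 0, 0, 0, 0, 0.7, -1], [0, 0, 0, 0, 0, 0.34, -1], [0, 0, 0.2, 0, 0, 0, -1], [0, 0, 0.3, 0, 0, 0, -1], [0, 0, 0.2, 0, 0, 0, -1], [0, 0, 0, 0, 0, 0, -1], [0, 0, 0, 0, 0, 0, -1]]

```text
clock: 11.32
ee_pos: [0.5898, -0.0599, 0.2622]
eef_rot: [0.493, 0.87, 0.0, 0.0]
force: [-0.2, 0.4, -1.1]
opening: 0.0161
finger_force: 30.0
```

Run:
```python
from rig import bot
from h import *
s=bot.sense();tool(s,[.5895,-.060,.255],30.9)
S=bot.camera("side");T=bot.camera("top")
f=s["ee_pos"]-[0,0,.061]; print("foot",f,proj(S,f),"T",proj(T,f),"knuckle px",proj(S,[.5895,-.06,.18]))
a=cv2.resize(S["pixels"][165:225,300:380],(800,600),interpolation=cv2.INTER_CUBIC); cv2.imwrite("pics/k.png",a[:,:,::-1])
```

```text
t 11.32 tcp [ 0.5898 -0.0599  0.2622] yang 30.92 tilt [ 0.03 -0.01] F [-0.19  0.42 -1.08] open 0.0161 grip 30.0
shift/0.05 tool [ 0.002 -0.006  0.143] turn z/10deg 0.002
foot [ 0.58979498 -0.05994172  0.20115487] (np.float64(337.5851577218879), np.float64(192.9250012978594)) T (np.float64(347.9972211862263), np.float64(242.76693229681533)) knuckle px (np.float64(337.51555413537506), np.float64(201.23959561724428))
```

View pics/k.png

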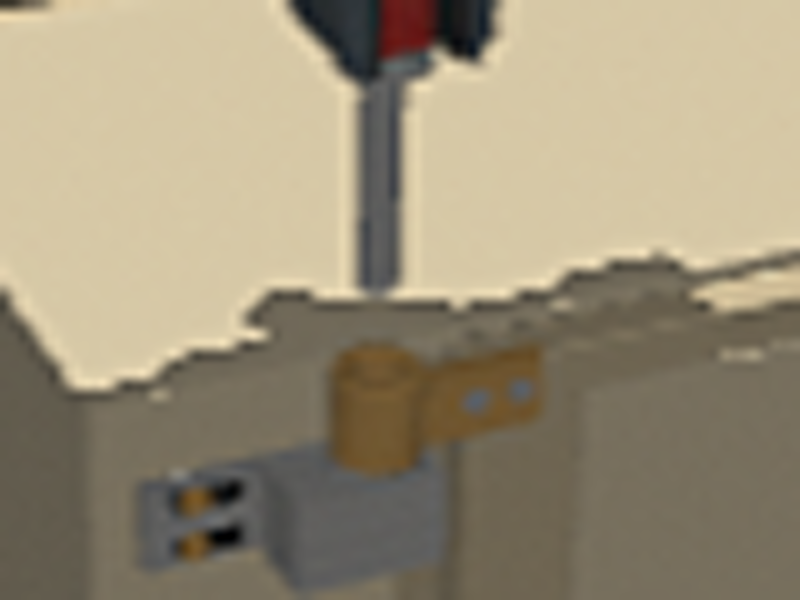

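The foot, at crop (378,283), sits directly above the mouth at (380,362). Lowering gently.

Emit:
servo_tool:
  moves:
    - [[0, 0, 0.2, 0, 0, 0, -1], [0, 0, 0.15, 0, 0, 0, -1], [0, 0, 0.05, 0, 0, 0, -1], [0, 0, 0.04, 0, 0, 0, -1], [0, 0, 0, 0, 0, 0, -1]]

```text
clock: 12.05
ee_pos: [0.5896, -0.06, 0.2399]
eef_rot: [0.493, 0.87, -0.0, 0.0]
force: [-0.4, 0.1, -1.2]
opening: 0.0162
finger_force: 30.0
```

Emit:
servo_tool:
  moves:
    - [[0, 0, 0.02, 0, 0, 0, -1], [0, 0, 0.02, 0, 0, 0, -1], [0, 0, 0.02, 0, 0, 0, -1], [0, 0, 0, 0, 0, 0, -1]]

```text
clock: 12.55
ee_pos: [0.5895, -0.0599, 0.2369]
eef_rot: [0.493, 0.87, -0.0, -0.0]
force: [-0.3, 0.1, -2.3]
opening: 0.016
finger_force: 30.0
```

Emit:
servo_tool:
  moves:
    - [[0, 0, 0.05, 0, 0, 0, -1], [0, 0, 0.05, 0, 0, 0, -1], [0, 0, 0.05, 0, 0, 0, -1], [0, 0, 0, 0, 0, 0, -1]]

```text
clock: 13.05
ee_pos: [0.5894, -0.0599, 0.2291]
eef_rot: [0.493, 0.87, -0.0, -0.0]
force: [-0.1, 0.2, -1.6]
opening: 0.0156
finger_force: 30.0
```

Emit:
servo_tool:
  moves:
    - [[0, 0, 0.05, 0, 0, 0, -1], [0, 0, 0.05, 0, 0, 0, -1], [0, 0, 0.05, 0, 0, 0, -1], [0, 0, 0, 0, 0, 0, -1]]

```text
clock: 13.55
ee_pos: [0.5894, -0.0599, 0.2216]
eef_rot: [0.493, 0.87, -0.0, -0.0]
force: [-0.5, -0.5, -1.2]
opening: 0.0157
finger_force: 30.0
```

In the bore. Now touch down on the frame knuckle.

Emit:
servo_tool:
  moves:
    - [[0, 0, 0.04, 0, 0, 0, -1], [0, 0, 0.03, 0, 0, 0, -1], [0, 0, 0.03, 0, 0, 0, -1], [0, 0, 0, 0, 0, 0, -1]]

```text
clock: 14.05
ee_pos: [0.5896, -0.0599, 0.2171]
eef_rot: [0.493, 0.87, 0.0, 0.0]
force: [0.5, 0.1, 1.0]
opening: 0.016
finger_force: 30.0
```

Emit:
servo_tool:
  moves:
    - [[0, 0, 0.03, 0, 0, 0, -1], [0, 0.01, 0, 0, 0, 0, -1], [0, 0.01, 0, 0, 0, 0, -1], [0, 0.01, 0, 0, 0, 0, -1], [0, 0.01, 0, 0, 0, 0, -1]]

```text
clock: 14.68
ee_pos: [0.59, -0.0597, 0.2169]
eef_rot: [0.493, 0.87, -0.001, -0.0]
force: [-4.6, -2.0, 8.6]
opening: 0.016
finger_force: 30.0
```

Emit:
servo_tool:
  moves:
    - [[0, 0.01, 0, 0, 0, 0, -1], [0, 0.01, 0, 0, 0, 0, -1], [0, 0.01, 0, 0, 0, 0, -1], [0, 0.01, 0, 0, 0, 0, -1]]

```text
clock: 15.18
ee_pos: [0.5907, -0.0594, 0.2168]
eef_rot: [0.493, 0.87, -0.003, -0.001]
force: [-6.8, -4.1, 9.2]
opening: 0.0157
finger_force: 30.0
```

Emit:
servo_tool:
  moves:
    - [[0, 0, -0.012, 0, 0, 0, -1], [0, 0.01, 0, 0, 0, 0, -1], [0, 0.01, 0, 0, 0, 0, -1], [0, 0.01, 0, 0, 0, 0, -1]]

```text
clock: 15.68
ee_pos: [0.5943, -0.0574, 0.2161]
eef_rot: [0.493, 0.87, -0.0, 0.0]
force: [-1.0, -1.5, 0.9]
opening: 0.016
finger_force: 30.0
```

Emit:
servo_tool:
  moves:
    - [[0, 0.01, 0, 0, 0, 0, -1], [0, 0.01, 0, 0, 0, 0, -1], [0, 0.01, 0, 0, 0, 0, -1], [0, 0, 0, 0, 0, 0, -1]]

```text
clock: 16.18
ee_pos: [0.5951, -0.0568, 0.2158]
eef_rot: [0.493, 0.87, -0.001, -0.0]
force: [-3.1, -3.9, 0.1]
opening: 0.0157
finger_force: 30.0
```

Emit:
servo_tool:
  moves:
    - [[0, -0.01, 0.01, 0, 0, 0, -1], [0, 0, 0.02, 0, 0, 0, -1], [0, 0, 0.02, 0, 0, 0, -1], [0, 0, 0, 0, 0, 0, -1]]

```text
clock: 16.68
ee_pos: [0.5949, -0.0569, 0.2135]
eef_rot: [0.493, 0.87, -0.0, 0.0]
force: [-2.8, -3.6, 0.9]
opening: 0.0158
finger_force: 30.0
```

In the frame bore. Relieving the side load and continuing down.

Emit:
servo_tool:
  moves:
    - [[-0.008, -0.016, 0, 0, 0, 0, -1], [0, 0, 0.03, 0, 0, 0, -1], [0, 0, 0.04, 0, 0, 0, -1], [0, 0, 0, 0, 0, 0, -1]]

```text
clock: 17.18
ee_pos: [0.5947, -0.0572, 0.2096]
eef_rot: [0.493, 0.87, 0.0, -0.0]
force: [-2.4, -2.2, -2.1]
opening: 0.0164
finger_force: 30.0
```

Emit:
servo_tool:
  moves:
    - [[0, -0.012, 0.04, 0, 0, 0, -1], [0, 0, 0.05, 0, 0, 0, -1], [0, 0, 0.05, 0, 0, 0, -1], [0, 0, 0, 0, 0, 0, -1]]

```text
clock: 17.68
ee_pos: [0.5943, -0.0573, 0.2026]
eef_rot: [0.493, 0.87, 0.0, -0.0]
force: [-0.0, -0.1, -1.6]
opening: 0.0158
finger_force: 30.0
```

Emit:
servo_tool:
  moves:
    - [[0, 0, 0.05, 0, 0, 0, -1], [0, 0, 0.05, 0, 0, 0, -1], [0, 0, 0.05, 0, 0, 0, -1], [0, 0, 0, 0, 0, 0, -1]]

```text
clock: 18.18
ee_pos: [0.5941, -0.0575, 0.1952]
eef_rot: [0.493, 0.87, -0.0, -0.0]
force: [0.2, -0.6, -1.0]
opening: 0.0156
finger_force: 30.0
```

Free. About 8 mm left.

Emit:
servo_tool:
  moves:
    - [[0, 0, 0.05, 0, 0, 0, -1], [0, 0, 0.05, 0, 0, 0, -1], [0, 0, 0.03, 0, 0, 0, -1], [0, 0, 0, 0, 0, 0, -1]]

```text
clock: 18.68
ee_pos: [0.5941, -0.0577, 0.1889]
eef_rot: [0.493, 0.87, -0.0, -0.0]
force: [-0.1, -0.9, -0.4]
opening: 0.0157
finger_force: 30.0
```

Emit:
servo_tool:
  moves:
    - [[0, 0, 0.02, 0, 0, 0, -1], [0, 0, 0.02, 0, 0, 0, -1], [0, 0, 0, 0, 0, 0, -1]]

```text
clock: 19.05
ee_pos: [0.5942, -0.0577, 0.1872]
eef_rot: [0.493, 0.87, 0.0, 0.0]
force: [-0.6, -0.6, -0.6]
opening: 0.0158
finger_force: 30.0
```

Emit:
servo_tool:
  moves:
    - [[0, 0, 0.02, 0, 0, 0, -1], [0, 0, 0.02, 0, 0, 0, -1], [0, 0, 0, 0, 0, 0, -1]]

```text
clock: 19.42
ee_pos: [0.5946, -0.0575, 0.1871]
eef_rot: [0.493, 0.87, 0.001, 0.001]
force: [-2.1, 1.4, 7.6]
opening: 0.016
finger_force: 30.0
```

Collar seated at the expected height. Easing off and releasing.

Emit:
servo_tool:
  moves:
    - [[0, 0, -0.02, 0, 0, 0, -1], [0, 0, 0, 0, 0, 0, -0.55], [0, 0, 0, 0, 0, 0, -0.3], [0, 0, 0, 0, 0, 0, -0.1], [0, 0, 0, 0, 0, 0, -0.1], [0, 0, 0, 0, 0, 0, -0.1]]

```text
clock: 20.18
ee_pos: [0.5942, -0.0577, 0.1859]
eef_rot: [0.493, 0.87, -0.0, -0.0]
force: [0.4, -0.3, -0.0]
opening: 0.0413
finger_force: 0.0
```

Emit:
servo_tool:
  moves:
    - [[0, 0, -0.2, 0, 0, 0, -0.1], [0, 0, -0.4, 0, 0, 0, -0.1], [0, 0, -0.6, 0, 0, 0, -0.1], [0, 0, -0.8, 0, 0, 0, -0.1], [0, 0, -0.8, 0, 0, 0, -0.1], [0, 0, -0.4, 0, 0, 0, -0.1], [0, 0, 0, 0, 0, 0, -0.1]]

```text
clock: 21.05
ee_pos: [0.5948, -0.0578, 0.3485]
eef_rot: [0.493, 0.87, 0.001, 0.002]
force: [-0.1, -0.4, -0.2]
opening: 0.0408
finger_force: 0.0
```

Run:
```python
from rig import bot
from h import *
S=bot.camera("side")
p=S["pixels"].astype(int);m=(p[...,0]>90)&(p[...,1]<50)&(p[...,2]<60)
print(blobs(m,8),proj(S,[.5944,-.0576,.221]),proj(S,[.5944,-.0576,.185]))
a=cv2.resize(S["pixels"][165:225,300:380],(800,600),interpolation=cv2.INTER_CUBIC); cv2.imwrite("pics/e.png",a[:,:,::-1])
```

```text
[(array([392, 129,  25,  16, 300], dtype=int32), array([404.3, 136.4])), (array([333, 186,   7,  16,  96], dtype=int32), array([335.6, 193.5])), (array([390, 299,  48,  13, 324], dtype=int32), array([415. , 306.6])), (array([403, 299,  20,   3,  24], dtype=int32), array([413.8, 300.1])), (array([369, 425,  16,  31, 307], dtype=int32), array([376.2, 440.3]))] (np.float64(335.48615380386633), np.float64(185.31820622683986)) (np.float64(335.1788527041162), np.float64(199.7135679045767))
```

View pics/e.png

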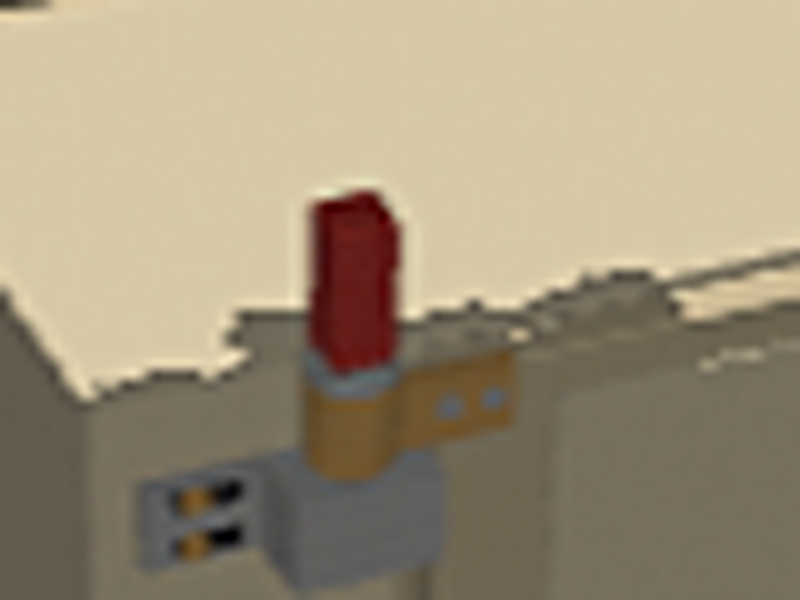

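The collar, at about crop (350,372), sits flush on the brass knuckle and the pin stands upright. The hand is clear.

```bash
python3 -c "
from rig import bot
print(bot.sign_off())"
```

```text
the job is handed in; nothing more can be done
None
```

The red-gripped pin is through both knuckles of the top hinge with its collar home on the upper knuckle, the gripper has let go and is clear, and I handed the job in at about 21 s.

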